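# Snap the sprung roll spindle into its bench holder

## Robot

A 6-joint arm with a two-finger parallel gripper is mounted at the origin on a cart in front of the work surface, level with it; the furniture and walls round the work are solid. World frame = base frame: x ahead of the robot, y to its left, z up, the work surface at z = 0. Lengths are in m, angles in rad, forces in N, time in s.
With the tool pointing down it reaches from about 0.35 to 0.975 m from the base axis. Payload 4.9 kg.
Tool frame: the origin (TCP) lies midway between the tips of the shut fingers; the grasp point (between the pads) lies ctrl.grip_depth behind it (ctrl.grip_depth is the distance from the TCP to the grasp point, in m); y points along the fingers, z is the direction in which the jaws open and shut, and the axes are right-handed (so a half turn about y gives the same grasp; the last joint's range is limited). The gripper opens to 85 mm and grips with 20 to 120 N. Pads are 22 mm wide; open, the fingers measure 114 mm over their backs; the gripper's body (76 mm by 85 mm) begins 54 mm behind the grasp point. The pads swing forward as they close: fully open they stand 13 mm farther back than shut.
Start: joints at [1.034, 0.053, 1.613, -0, 1.476, -0.119], TCP at [0.254, 0.571, 0.231] pointing down, gripper open.
Joint ranges: [-3.01, 3.01], [-1.01, 2.22], [0.06, 2.58], [-1.02, 4.17], [0.09, 2.62], [-3.14, 3.14]. Speed limits (rad/s): [2.57, 2.57, 3.14, 3.14, 3.14, 3.14].

## Interface

Orientations are given as a rotation vector (axis times angle).
In Python, from station import ctrl gives the robot as it stands.
- The arm moves only by the tool jog_arm, never from a script. Its argument "moves" is a list of rows, each a list of 6 numbers: the shift along the tool's x, y, z in mm, then the turn, a rotation vector about the tool's x, y, z in rad. In form: [[x, y, z, wx, wy, wz], ...]. A call has 1 to 12 rows; each row shifts and turns the commanded pose from where the row before left it, along the tool's axes as they then stand; what a row does not reach is not made up. A row lasts 1/10 s, in which the tool goes at most 50 mm and 8.59 degrees, less where a joint would pass 70% of its speed; a pose out of reach is approached as far as the arm can. A call is refused whole if a number of a shift passes 50 or a number of a turn 0.15, either way. A call with a gripper value outside its range is refused whole. "grip" is the finger opening in mm, from 0 to 85.4, set as the call begins (left out, the last holds). The fingers move at their own pace and stop on an object; "grip_force" is the grip in N (left out, the last holds). Time passes only in rows, so rows that do not move let the fingers close. It gives the time, the measured TCP pose, the force and the opening at its end, in the units of the state.
- ctrl.get_obs(): the state, without advancing time (a new reading comes with each control period).
- ctrl.get_image(name): name is "scene" or "top" or "wrist"; returns the picture (420x560x3 uint8, red, green, blue); there is no depth.
- ctrl.camera_params(name): a dict with "fx", "fy", "cx", "cy" (pixels), "pose" (4x4, takes a point from camera to world coordinates); the wrist camera has in their place "T_tool_cam" (4x4, takes a point from camera to tool coordinates, whose origin is the TCP and whose axes are the tool frame's). Camera axes: x right, y up, looking along -z (the intrinsics and any distortion apply to the point x, -y, -z); pixel columns grow to the right and rows downward; lengths in m; the calibration is good to about 2 mm. A picture is of the moment at which its call begins: read the wrist's pose just before it. camera_params takes no time and is no camera call.
- ctrl.finish_job(): hands the job in, once; it reports no verdict.
The state is a dict: "t": time; "q": joint angles; "dq": joint speeds; "effort": joint torques, N m; "tool_pos": TCP position; "tool_rot": TCP orientation; "contact_force": force on the tool from outside, world axes, zero at the start; "wrist_torque": the same for the moment, N m; "opening": finger opening in m.
Only numpy, scipy, OpenCV 4.12 (cv2) and the standard library are available. Lean on these libraries where they do the work, as an engineer would, in place of code of your own. Each camera call takes 0.05 s, during which the arm holds its last target. There are 200 camera calls.

## Task

Fit the spring-loaded spindle from the bench back into the paper-roll holder: shorten it by pushing its sprung nose in against the tall cheek, bring it down between the cheeks until the nose finds its cup, then let the spring push the fixed pin home into the cup of the low cheek and let go. Do it gently, without forcing the spindle against the holder, and leave the tin, the jar and the tape roll where they are.

Things in the scene. Friction and masses are not known exactly. Their poses are not given: they have to be found in the camera images.
- spindle: roll spindle, 182 mm long when free: square grey hub (28 x 28 mm, 36 mm long), 20 mm aluminium tubes on both sides, white slippery plastic ends of 10 mm diameter with round tips. Origin: middle of the hub's underside. Its long axis is y, 14 mm above the origin: sprung nose at +y (tube with dark collar), fixed pin at -y. Grip the hub's side faces (square to x) from above. About 0.25 kg
- nose_tip (a point): tip of the sprung nose, on the spindle's axis, 93 mm from the hub's middle when free (its tube ends at 59 mm). The nose can be pushed in by 27 mm, then meets a hard stop; the spring needs 1.5 N to start and 0.25 N more for each mm (7.75 N at 25 mm). It springs out again when let go
- pin_tip (a point): tip of the fixed pin at the spindle's other end, on its axis, 89 mm from the hub's middle (its tube ends at 66 mm)
- holder: roll holder fixed to the bench: dark steel base (70 x 220 x 30 mm) with two upright aluminium cheeks (50 mm wide along x, 18 mm thick). Origin: middle of the base's underside; z up, y from the low cheek to the tall cheek. The cheeks' inner faces are flat, 160 mm apart; the spindle passes down between them only when shortened to less than that. Seated in both cups it is 178 mm long
- tall_face (a point): point 73 mm above the bench in the inner face of the tall cheek (holder x = 0, y = +80 mm), on the vertical line through its cup: a round blind hole 14.5 mm wide, 9 mm deep. The cheeks are clamped at a height no pose shows: both cup centres are equally high, anywhere from 60 to 86 mm above the bench; find it by feel or by looking. The tall cheek ends 60 mm above its cup's centre
- low_face (a point): point 73 mm above the bench in the inner face of the low cheek (holder x = 0, y = -80 mm), on the vertical line through its cup, which is as wide, deep and high as that of the tall cheek. The low cheek ends 16 mm above its cup's centre
- flux_tin: bystander: small black round tin, 41 mm wide, 24 mm high; origin under its middle
- jar: bystander: small jar with black cap, 43 mm wide, 66 mm high; origin under its middle
- masking_tape: bystander: roll of tan masking tape lying flat, 100 mm wide, 24 mm high; origin under its middle
Not all that is in view belongs to the job. There is more than one size of the spindle; the job needs the largest.

How it is judged:
On the way, in this order (a step that is already met when the one before it is completed fails the run):
1. the spindle is lifted off the bench (its underside more than 45 mm up) (height (world z) of spindle above 0.045 m), for 0.2 s.
2. the spindle is shortened to less than 171 mm at the holder (distance between nose_tip and pin_tip below 0.171 m and horizontal distance between spindle and holder below 0.05 m), for 0.1 s.
At the end, for the whole second after the job is handed in: Nose tip and pin tip each at least 5 mm past the inner face of their cheek, within 6 mm of the holder's x = 0 plane and 53 to 92 mm above the bench; the spindle's axis within 0.06 rad of the holder's y axis; spindle released and at rest (y of nose_tip in the frame of holder above 0.085 m and y of pin_tip in the frame of holder below -0.085 m and x of nose_tip in the frame of holder between -0.006 and 0.006 m and x of pin_tip in the frame of holder between -0.006 and 0.006 m and height (world z) of nose_tip between 0.053 and 0.092 m and height (world z) of pin_tip between 0.053 and 0.092 m and angle between the y axis of spindle and the y axis of holder, either way round below 0.06 rad and linear speed of spindle below 0.02 m/s); the robot touches nothing.
It fails at once if the spindle is pressed against the holder with more than 30 N (contact force between spindle and holder above 30 N).
It fails at once if the tin, the jar or the tape roll is pushed more than 15 mm (distance of any of flux_tin, jar, masking_tape from where it was at the start of the episode above 0.015 m).
It also fails if it takes over 67 s, if anything falls off the work surface, if the arm or the gripper's body presses on something with over 40 N, if the wrist force passes 120 N, or if a joint passes its speed limit or range.

## Working session

There is one attempt and no reset: what is moved stays moved. The work goes in short steps, Python scripts to look and compute and a tool call to move; the robot and the scene stay as the last step left them, time stands still between calls to the robot, and variables do not carry over. Pictures are saved under pics/ and viewed, about 8 in all and at most 12, crops included, and the job is handed in when it is done.

Besides the shell and the picture viewer there is one more tool, called after ">>>" as name([rows], argument=value, ...), one row to a line, values as JSON. jog_arm: Moves the arm, as the interface text tells. Its arguments: {"type":"object","properties":{"moves":{"type":"array","items":{"type":"array","items":{"type":"number"}}},"grip":{"type":"number"},"grip_force":{"type":"number"}},"required":["moves"]}

```bash
mkdir -p pics; ls
python3 - <<'E'
from station import ctrl
import cv2,numpy as np
print(ctrl.get_obs()); print(ctrl.grip_depth)
for n in("scene","top","wrist"):
    im=ctrl.get_image(n); cv2.imwrite(f"pics/{n}0.png",im[:,:,::-1]); np.save(f"pics/{n}0.npy",im)
    print(n,ctrl.camera_params(n))
a=cv2.imread("pics/scene0.png");b=cv2.imread("pics/top0.png")
E
```

```text
pics
{'t': 0.0, 'q': array([ 1.03398492e+00,  5.33241948e-02,  1.61430252e+00,  1.97841592e-05,
        1.47604164e+00, -1.19024121e-01]), 'dq': array([-6.40794470e-05, -1.49686833e-03,  4.57076955e-04,  2.07205958e-04,
        3.90628773e-04, -8.91627298e-04]), 'effort': array([ 1.66406617e-04, -3.93711913e+01, -3.70162332e+01, -1.29897562e-04,
        7.08896274e-03,  1.45495818e-06]), 'tool_pos': array([0.25326697, 0.57068779, 0.23007821]), 'tool_rot': array([-1.54780682,  0.32832997, -0.32724382]), 'contact_force': array([ 0.16867215, -0.45258707, -0.18128334]), 'wrist_torque': array([ 0.00337864, -0.02592707, -0.00535151]), 'opening': 0.08559166446529817}
0.0187
scene {'fx': 502.94226748967003, 'fy': 502.94226748967003, 'cx': 275.98737931484897, 'cy': 208.78170399551038, 'pose': array([[ 0.73887691,  0.50697104, -0.44389332, -0.11309198],
       [-0.67361359,  0.53862389, -0.50609192, -0.776957  ],
       [-0.0174824 ,  0.67295221,  0.73947934,  1.09949377],
       [ 0.        ,  0.        ,  0.        ,  1.        ]])}
top {'fx': 386.81887079801265, 'fy': 386.81887079801265, 'cx': 276.8182593893739, 'cy': 207.9548093909108, 'pose': array([[-0.01150996,  0.98193941, -0.1888452 ,  0.28818918],
       [-0.9999229 , -0.01218294, -0.00240319, -0.09314471],
       [-0.00466048,  0.18880297,  0.98200393,  1.13677981],
       [ 0.        ,  0.        ,  0.        ,  1.        ]])}
wrist {'fx': 366.3949092324057, 'fy': 366.3949092324057, 'cx': 276.63022403976794, 'cy': 207.9919705330548, 'T_tool_cam': array([[-1.26324483e-03, -9.44725004e-01, -3.27861359e-01,
        -8.51885446e-02],
       [-1.19314627e-03,  3.27862811e-01, -9.44724591e-01,
        -1.42530597e-01],
       [ 9.99998490e-01, -8.02231894e-04, -1.54136612e-03,
         3.24607444e-04],
       [ 0.00000000e+00,  0.00000000e+00,  0.00000000e+00,
         1.00000000e+00]])}
```

View pics/top0.png

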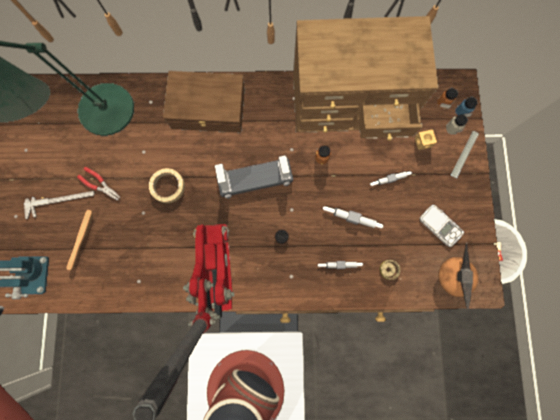

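View pics/scene0.png

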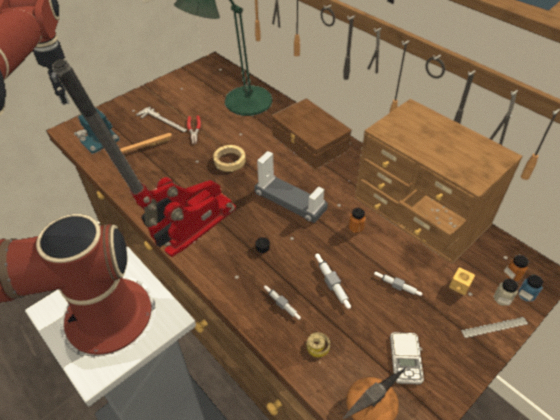

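Top view: the largest spindle is near (352,217) and the holder near (254,178), with the tall cheek at left (+y). The black tin is at (281,237), the jar at (323,153) and the tape at (166,186). The scene view agrees. Next I enlarge the spindle and holder.

```bash
cat > h.py <<'E'
import numpy as np,cv2
from scipy.spatial.transform import Rotation as R
from station import ctrl
def cam(n,obs=None):
    p=ctrl.camera_params(n)
    if n=="wrist":
        T=np.eye(4);T[:3,:3]=R.from_rotvec(obs["tool_rot"]).as_matrix();T[:3,3]=obs["tool_pos"];p["pose"]=T@p["T_tool_cam"]
    return p
def ray(p,u,v):
    d=p["pose"][:3,:3]@np.array([(u-p["cx"])/p["fx"],-(v-p["cy"])/p["fy"],-1]);return p["pose"][:3,3],d/np.linalg.norm(d)
def onz(p,u,v,z):
    o,d=ray(p,u,v);return o+d*(z-o[2])/d[2]
def tri(p1,a,p2,b):
    o1,d1=ray(p1,*a);o2,d2=ray(p2,*b)
    s=np.linalg.lstsq(np.c_[d1,-d2],o2-o1,rcond=None)[0]
    x,y=o1+d1*s[0],o2+d2*s[1];return (x+y)/2,np.linalg.norm(x-y)
def proj(p,X):
    c=p["pose"][:3,:3].T@(np.asarray(X)-p["pose"][:3,3]);return p["cx"]-p["fx"]*c[0]/c[2],p["cy"]+p["fy"]*c[1]/c[2]
E
python3 - <<'E'
from h import *
a=cv2.imread("pics/top0.png");b=cv2.imread("pics/scene0.png")
z=lambda i,x,y,w,h:cv2.resize(i[y:y+h,x:x+w],(400,300),interpolation=cv2.INTER_CUBIC)
m=np.vstack([np.hstack([z(a,312,187,80,60),z(b,293,245,80,60)]),np.hstack([z(a,206,140,100,75),z(b,240,145,100,75)])])
cv2.imwrite("pics/z1.png",m)
t=cam("top")
print(onz(t,352,217,.014),onz(t,254,178,.03))
E
```

```text
[ 0.47428751 -0.31109477  0.014     ] [ 0.59210689 -0.02397045  0.03      ]
```

View pics/z1.png

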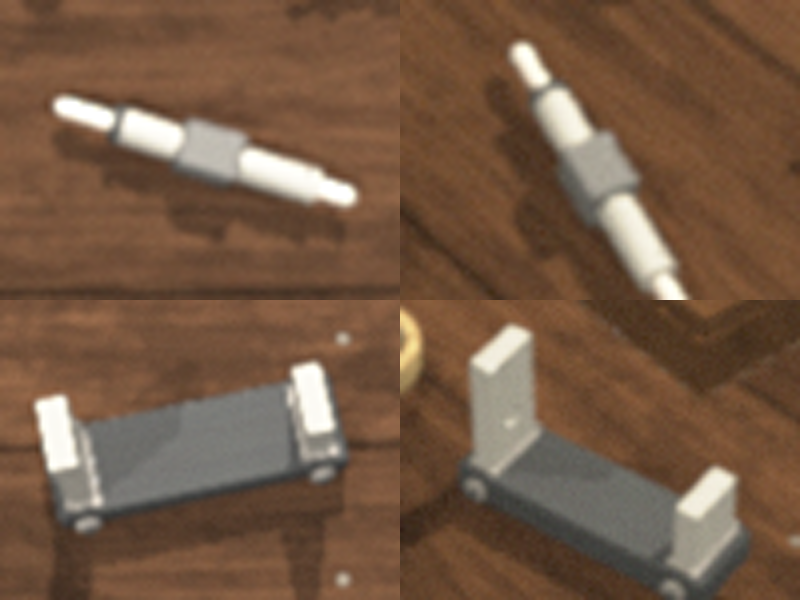

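Crops: the nose (dark collar) is on the +y side, with its tip at top (323.4,208.0). The pin tip is at (382.8,226.0) and the hub top at (354.2,217.4). The cup in the tall face shows at scene (267.8,175). The cheek tops are at top (220.3,173.2) and (284.1,164.6), scene (265.3,156.5) and (316.9,193).

Run:
```python
from h import *
t=cam("top");s=cam("scene")
n=onz(t,323.4,208,.014);p=onz(t,382.8,226,.014);h=onz(t,354.2,217.4,.028)
print(n,p,np.linalg.norm(n-p),h,np.degrees(np.arctan2(n[1]-p[1],n[0]-p[0])))
sn=(293+ (522-400)/5,245+46/5);print("nose",tri(t,(323.4,208),s,sn))
print("hub",tri(t,(354.2,217.4),s,(293+198/5,245+178/5)))
T,e=tri(t,(220.3,173.2),s,(265.3,156.5));L,e2=tri(t,(284.1,164.6),s,(316.9,193))
print(T,e,L,e2,np.linalg.norm((T-L)[:2]),np.degrees(np.arctan2((T-L)[1],(T-L)[0])))
y=(T-L)*[1,1,0];y/=np.linalg.norm(y);c=(T+L)/2
q=c+80*.001*y
o,d=ray(s,267.8,175);k=((q-o)@y)/(d@y);print("cup",o+k*d,"c",c)
for nm,u,v in(("tin",281,237),("jar",323,153),("tape",166,186)):print(nm,onz(t,u,v,.02))
o=ctrl.get_obs();print(R.from_rotvec(o["tool_rot"]).as_matrix())
```

```text
[ 0.50226334 -0.22799056  0.014     ] [ 0.44650055 -0.39983341  0.014     ] 0.18066392377110355 [ 0.47071222 -0.31469979  0.028     ] 72.0218158374393
nose (array([ 0.50587305, -0.2302162 ,  0.01208177]), np.float64(0.0074306318634440385))
hub (array([ 0.47445361, -0.3183918 ,  0.01419651]), np.float64(0.0033812778286808867))
[0.5816395  0.05960735 0.12939137] 0.005073513161794418 [ 0.61871651 -0.1141962   0.08213249] 0.006004009352224811 0.1777143149571795 102.04223257872843
cup [0.58428339 0.05111491 0.06073863] c [ 0.600178   -0.02729442  0.10576193]
tin [ 0.41709305 -0.10154304  0.02      ]
jar [ 0.67025828 -0.23185388  0.02      ]
tape [0.57358626 0.23865382 0.02      ]
[[ 9.13990541e-01 -8.30222572e-04  4.05734644e-01]
 [-4.05735451e-01 -1.41539876e-03  9.13989464e-01]
 [-1.84538373e-04 -9.99998654e-01 -1.63051181e-03]]
```

>>> jog_arm([
  [36,2,-28,0,0,0],
  [37,2,-28,0,0,0],
  [37,2,-28,0,0,0],
  [37,2,-28,0,0,0],
  [37,2,-28,0,0,0],
  [37,2,-28,0,0,0],
  [37,2,-28,0,0,0],
  [37,2,-28,0,0,0],
  [37,2,-28,0,0,0],
  [37,2,-28,0,0,0],
  [37,2,-28,0,0,0],
  [37,2,-28,0,0,0],
])

```text
t: 1.35
tool_pos: [0.5226, 0.0825, 0.2071]
tool_rot: [-1.546, 0.328, -0.328]
contact_force: [0.1, 0.3, 0.3]
opening: 0.0856
```

>>> jog_arm([
  [36,1,-27,0,0,0],
  [36,1,-27,0,0,0],
  [36,1,-27,0,0,0],
  [36,1,-26,0,0,0],
  [0,0,0,0,0.135,0],
  [0,0,0,0,0.135,0],
  [0,0,0,0,0.135,0],
  [0,0,0,0,0.135,0],
  [0,0,0,0,0.135,0],
  [0,0,0,0,0.135,0],
  [0,0,0,0,0.133,0],
  [0,0,0,0,0,0],
])

```text
t: 2.55
tool_pos: [0.6101, -0.0718, 0.2029]
tool_rot: [-1.302, 1.053, -1.052]
contact_force: [0.6, 0.1, 0.9]
opening: 0.0855
```

Run:
```python
from h import *
import pickle
o=ctrl.get_obs();im=ctrl.get_image("wrist");pickle.dump(o,open("pics/w1.pkl","wb"));cv2.imwrite("pics/w1.png",im[:,:,::-1]);print(o["t"],o["tool_pos"],R.from_rotvec(o["tool_rot"]).as_matrix())
```

```text
2.55 [ 0.6101127  -0.07178948  0.20288027] [[ 2.08774938e-01 -7.13188708e-04  9.77963454e-01]
 [-9.77963672e-01  1.39905682e-04  2.08775087e-01]
 [-2.85718679e-04 -9.99999736e-01 -6.68263848e-04]]
```

View pics/w1.png

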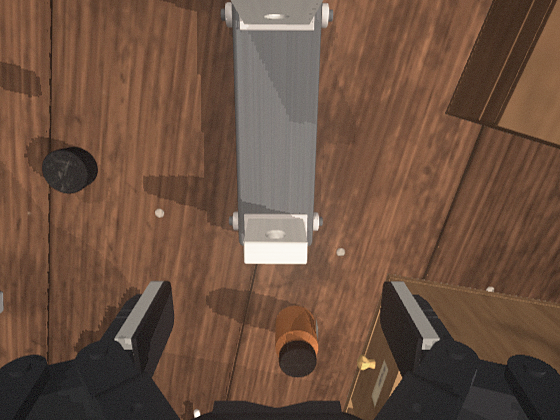

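The wrist view shows the holder upright in the image, almost aligned with the tool. Both cups are visible, low at about (275,235) and tall at about (275,15). I zoom in on both.

Run:
```python
import cv2,numpy as np
a=cv2.imread("pics/w1.png")
f=lambda x,y,w,h:cv2.resize(a[y:y+h,x:x+w],None,fx=7,fy=7,interpolation=cv2.INTER_CUBIC)
cv2.imwrite("pics/z2.png",np.vstack([f(220,0,112,32),f(220,210,112,52)]))
```

```text
(no output)
```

View pics/z2.png

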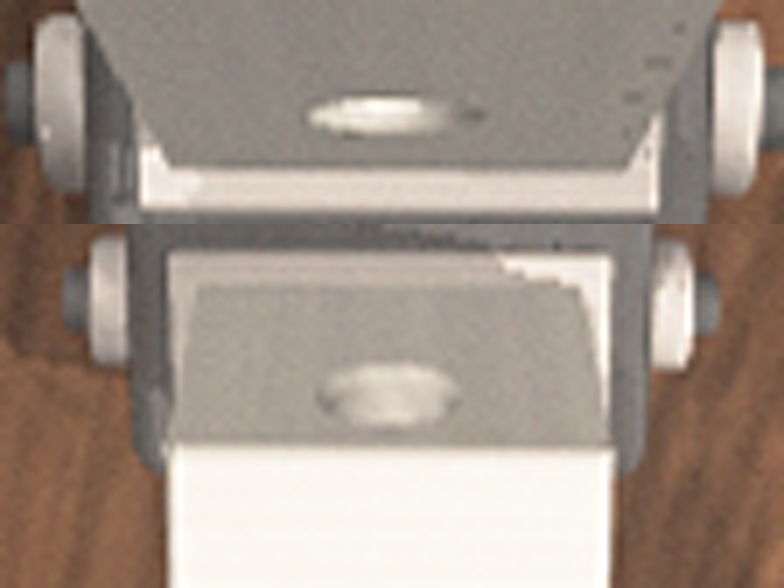

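Run:
```python
from h import *
import pickle
o=pickle.load(open("pics/w1.pkl","rb"));w=cam("wrist",o)
k=-.43
L=(275.3+k,234.1+k);T=(276.0+k,16.1+k)
for z in(.060,.064,.066,.068,.070,.074,.08):
    a,b=onz(w,*L,z),onz(w,*T,z);d=b-a
    print(z,a[:2],b[:2],np.linalg.norm(d)*1e3,np.degrees(np.arctan2(d[1],d[0])))
# low top edge width
for z in(.078,.082,.086):
    a,b=onz(w,243.6+k,241.3+k,z),onz(w,307.1+k,241.3+k,z);print("edge",z,a[:2],b[:2],np.linalg.norm(a-b)*1e3,(a+b)[:2]/2)
t=cam("top");s=cam("scene")
print(tri(w,L,s,(267.8,175)) , tri(w,T,s,(267.8,175)))
print(tri(w,((243.6+307.1)/2+k,252+k),t,(284.1,164.6)))
```

```text
0.06 [ 0.61627346 -0.10771684] [0.58236981 0.05367868] 164.91807353903044 101.86337942186289
0.064 [ 0.61593558 -0.10604652] [0.58250704 0.05308725] 162.60695821879696 101.8633794218629
0.066 [ 0.61576663 -0.10521136] [0.58257566 0.05279153] 161.4514005586802 101.86337942186292
0.068 [ 0.61559769 -0.1043762 ] [0.58264428 0.05249582] 160.29584289856345 101.86337942186292
0.07 [ 0.61542875 -0.10354103] [0.58271289 0.05220011] 159.14028523844667 101.8633794218629
0.074 [ 0.61509087 -0.10187071] [0.58285013 0.05160868] 156.82916991821315 101.8633794218629
0.08 [ 0.61458404 -0.09936523] [0.58305597 0.05072154] 153.36249693786297 101.86337942186293
edge 0.078 [ 0.59134908 -0.11159037] [ 0.64082957 -0.10096425] 50.608632054257484 [ 0.61608933 -0.10627731]
edge 0.082 [ 0.59136125 -0.10974969] [ 0.64010166 -0.0992825 ] 49.85168242024242 [ 0.61573146 -0.1045161 ]
edge 0.086 [ 0.59137341 -0.10790901] [ 0.63937375 -0.09760076] 49.09473278622736 [ 0.61537358 -0.10275488]
(array([ 0.5654005 , -0.04021667,  0.16211422]), np.float64(0.09461756112018943)) (array([0.5834267 , 0.0524321 , 0.06068586]), np.float64(0.0030582627437181972))
(array([ 0.61685174, -0.11303247,  0.08214306]), np.float64(0.0017809119758858997))
```

>>> jog_arm([
  [30,6,-26,0,0,0],
  [30,6,-27,0,0,0],
  [30,6,-27,0,0,0],
  [30,6,-27,0,0,0],
  [30,6,-27,0,0,0],
  [30,6,-26,0,0,0],
  [31,7,-26,0,0,0],
  [0,0,0,0,0.131,0],
  [0,0,0,0,0.131,0],
  [0,0,0,0,0.131,0],
  [0,0,0,0,0.131,0],
  [0,0,0,0,0,0],
])

```text
t: 3.8
tool_pos: [0.4723, -0.317, 0.1602]
tool_rot: [-1.045, 1.435, -1.435]
contact_force: [0.7, 0.2, 0.0]
opening: 0.0852
```

Run:
```python
from h import *
import pickle
o=ctrl.get_obs();im=ctrl.get_image("wrist");pickle.dump(o,open("pics/w2.pkl","wb"));cv2.imwrite("pics/w2.png",im[:,:,::-1]);print(o["t"],o["tool_pos"],R.from_rotvec(o["tool_rot"]).as_matrix())
```

```text
3.8 [ 0.47226646 -0.31700337  0.16016376] [[-3.06656518e-01 -2.00048357e-04  9.51820225e-01]
 [-9.51820240e-01  1.75290757e-04 -3.06656486e-01]
 [-1.05499161e-04 -9.99999965e-01 -2.44164128e-04]]
```

View pics/w2.png

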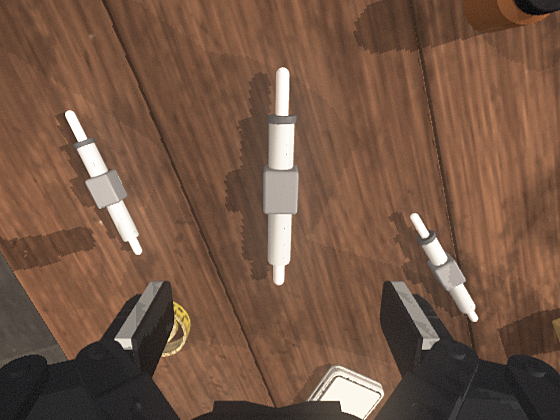

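Wrist view: nose tip at (283,68), pin tip at (278.5,285) and hub top face spanning about (264–298, 170–213), with the middle at (280.7,191). The spindle is nearly aligned with the tool.

Run:
```python
from h import *
import pickle
o=pickle.load(open("pics/w2.pkl","rb"));w=cam("wrist",o);t=cam("top")
n=onz(w,283,69,.014);p=onz(w,278.5,284,.014);u=(n-p)/np.linalg.norm(n-p)
print(n,p,np.linalg.norm(n-p),np.degrees(np.arctan2(u[1],u[0])),"mid",p+u*.089)
print("hubtop",onz(w,280.7,191.5,.028),"tri",tri(w,(280.7,191.5),t,(354.2,217.4)),tri(w,(283,68.5),t,(323.4,208)))
Rm=R.from_rotvec(o["tool_rot"]).as_matrix()
m=p+u*.089;print("tool shift mm",Rm.T@(np.array([m[0],m[1],.005])-o["tool_pos"])*1e3, "tool z angle",np.degrees(np.arctan2(Rm[1,2],Rm[0,2])))
```

```text
[ 0.50495842 -0.22916392  0.014     ] [ 0.44692039 -0.40021575  0.014     ] 0.18062983922653703 71.2578813741079 mid [ 0.47551691 -0.31593503  0.014     ]
hubtop [ 0.4760485  -0.31432473  0.028     ] tri (array([ 0.47425263, -0.31935846,  0.00799146]), np.float64(0.0013701009160259003)) (array([ 0.5049668 , -0.22899092,  0.00191828]), np.float64(0.0012042313749502601))
tool shift mm [ -1.99727168 155.16329465   2.80411499] tool z angle -17.857850409989783
```

>>> jog_arm([
  [-2.5,30,2.8,0,0.0155,0],
  [0,35,0,0,0,0],
  [0,35,0,0,0,0],
  [0,25,0,0,0,0],
  [0,15,0,0,0,0],
  [0,10,0,0,0,0],
  [0,5,0,0,0,0],
  [0,0,0,0,0,0],
])

```text
t: 4.65
tool_pos: [0.4762, -0.3158, 0.0057]
tool_rot: [-1.035, 1.447, -1.448]
contact_force: [-0.1, 0.7, -0.1]
opening: 0.0856
```

>>> jog_arm([
  [0,0,0,0,0,0],
  [0,0,0,0,0,0],
  [0,0,0,0,0,0],
  [0,0,0,0,0,0],
  [0,0,0,0,0,0],
  [0,0,0,0,0,0],
  [0,0,0,0,0,0],
  [0,0,0,0,0,0],
], grip=20, grip_force=80)

```text
t: 5.45
tool_pos: [0.4764, -0.316, 0.0062]
tool_rot: [-1.035, 1.446, -1.449]
contact_force: [-0.7, 0.3, 5.3]
opening: 0.0264
```

>>> jog_arm([
  [0,-15,0,0,0,0],
  [0,-30,0,0,0,0],
  [0,-35,0,0,0,0],
  [0,-31,0,0,0,0],
  [0,-20,0,0,0,0],
  [0,0,0,0,-0.1,0],
  [0,0,0,0,-0.12,0],
  [0,0,0,0,-0.12,0],
  [0,0,0,0,-0.11,0],
  [0,0,0,0,-0.084,0],
  [0,0,0,0,0,0],
])

```text
t: 6.55
tool_pos: [0.4752, -0.3148, 0.1357]
tool_rot: [-1.299, 1.059, -1.056]
contact_force: [-0.3, -0.0, -3.7]
opening: 0.0264
```

>>> jog_arm([
  [-15,0,11,0,0,0],
  [-30,0,23,0,0,0],
  [-33,0,25,0,0,0],
  [-33,0,25,0,0,0],
  [-33,0,25,0,0,0],
  [-33,0,25,0,0,0],
  [-30,0,22,0,0,0],
  [-20,0,15,0,0,0],
  [-12,0,9,0,0,0],
  [0,0,0,0,0,0],
  [0,0,0,0,0,0],
])

```text
t: 7.65
tool_pos: [0.6031, -0.0454, 0.136]
tool_rot: [-1.3, 1.058, -1.058]
contact_force: [-0.7, 0.0, -2.9]
opening: 0.0267
```

Run:
```python
from h import *
import pickle
o=ctrl.get_obs();im=ctrl.get_image("wrist");pickle.dump(o,open("pics/w3.pkl","wb"));cv2.imwrite("pics/w3.png",im[:,:,::-1]);print(o["t"],o["tool_pos"],o["contact_force"],o["wrist_torque"],R.from_rotvec(o["tool_rot"]).as_matrix())
```

```text
7.65 [ 0.60312912 -0.04537976  0.13602002] [-0.74753457  0.03125473 -2.9194104 ] [-6.68202468e-02 -9.41736841e-05 -3.81457442e-03] [[ 2.02452337e-01 -9.73309251e-04  9.79291634e-01]
 [-9.79292056e-01 -5.56399735e-04  2.02451871e-01]
 [ 3.47829327e-04 -9.99999372e-01 -1.06579844e-03]]
```

View pics/w3.png

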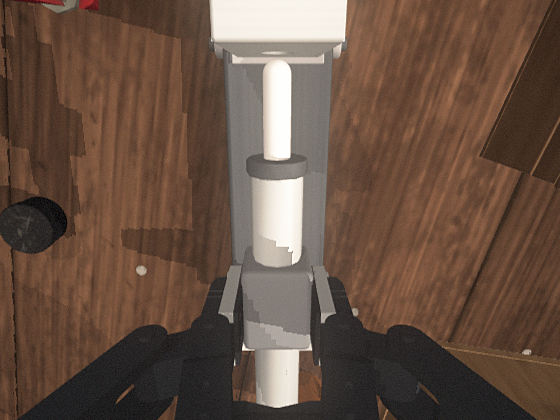

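The nose tip is at (277.3,61) and the spindle runs straight down column 277. The hub top spans rows of about 252 to 348. The tall cheek's cup is just visible at (276,50).

Run:
```python
from h import *
import pickle
o=pickle.load(open("pics/w3.pkl","rb"));w=cam("wrist",o);Rm=R.from_rotvec(o["tool_rot"]).as_matrix();tp=o["tool_pos"]
loc=lambda X:np.round(Rm.T@(X-tp)*1e3,1)
for u,v in((277,252),(277,262),(277,348)):print(loc(onz(w,u,v,tp[2]+.008+.014)))
for dz in(.0,.004,.008,.012):print(dz,loc(onz(w,277.3,61,tp[2]+dz+.003)), loc(onz(w,277.3,155,tp[2]+dz+.013)))
a=np.radians(101.86);y=np.array([np.cos(a),np.sin(a)]);x=np.array([y[1],-y[0]]);c=np.array([.5991,-.0259])
n=onz(w,277.3,61,tp[2]+.01)[:2];print("nose holder",(n-c)@x,(n-c)@y,"tcp",(tp[:2]-c)@x,(tp[:2]-c)@y)
print("axis ang",np.degrees(np.arctan2(-Rm[1,0],-Rm[0,0])))
print("cup from this view",[(z,np.round(((onz(w,276,50.5,z)[:2]-c)@x*1e3,(onz(w,276,50.5,z)[:2]-c)@y*1e3),1)) for z in(.065,.067,.07)])
```

```text
[-26.6 -22.    0. ]
[-22.6 -22.    0. ]
[ 15.9 -22.    0.1]
0.0 [-92.   -3.    0.1] [-60.4 -13.    0.1]
0.004 [-91.8  -7.    0.1] [-61.2 -17.    0.1]
0.008 [-91.6 -11.    0. ] [-61.9 -21.    0.1]
0.012 [-91.4 -15.    0. ] [-62.7 -25.    0.1]
nose holder 0.0002833166960841352 0.07175693493153208 tcp -6.0392411910211446e-05 -0.01989199300284439
axis ang 101.68040248686339
cup from this view [(0.065, array([-0.3, 80.9])), (0.067, array([-0.3, 80.8])), (0.07, array([-0.3, 80.5]))]
```

>>> jog_arm([
  [0,12,0,0,0,0],
  [0,15,0,0,0,0],
  [0,8,0,0,0,0],
  [0,4,0,0,0,0],
  [0,0,0,0,0,0],
  [-3,0,0,0,0,0],
  [-3,0,0,0,0,0],
  [-3,0,0,0,0,0],
  [-3,0,0,0,0,0],
  [-3,0,0,0,0,0],
  [0,0,0,0,0,0],
])

```text
t: 8.8
tool_pos: [0.6009, -0.0302, 0.0978]
tool_rot: [-1.299, 1.056, -1.058]
contact_force: [2.2, -3.3, -1.5]
opening: 0.0263
```

>>> jog_arm([
  [-3,0,0,0,0,0],
  [-3,0,0,0,0,0],
  [-3,0,0,0,0,0],
  [-2,0,0,0,0,0],
  [-2,0,0,0,0,0],
  [-1,0,0,0,0,0],
  [0,0,0,0,0,0],
  [0,0,0,0,0,0],
])

```text
t: 9.6
tool_pos: [0.5983, -0.0174, 0.0979]
tool_rot: [-1.3, 1.055, -1.06]
contact_force: [2.6, -6.9, -1.0]
opening: 0.0264
```

>>> jog_arm([
  [-1,0,0,0,0,0],
  [-1,0,0,0,0,0],
  [0,0,0,0,0,0],
  [0,0,0,0,0,0],
])

```text
t: 10.0
tool_pos: [0.5979, -0.0157, 0.0979]
tool_rot: [-1.3, 1.055, -1.06]
contact_force: [2.2, -7.9, -1.7]
opening: 0.0263
```

>>> jog_arm([
  [-1,0,0,0,0,0],
  [-0.5,0,0,0,0,0],
  [0,0,0,0,0,0],
  [0,0,0,0,0,0],
])

```text
t: 10.4
tool_pos: [0.5976, -0.0143, 0.098]
tool_rot: [-1.3, 1.055, -1.06]
contact_force: [0.8, -8.0, -1.2]
opening: 0.0266
```

Run:
```python
from h import *
import pickle
o=ctrl.get_obs();im=ctrl.get_image("wrist");pickle.dump(o,open("pics/w4.pkl","wb"));cv2.imwrite("pics/w4.png",im[:,:,::-1])
s=ctrl.get_image("scene")[:,:,::-1]
a=np.radians(101.86);y=np.array([np.cos(a),np.sin(a)]);x=np.array([y[1],-y[0]]);c=np.array([.5991,-.0259]);d=o["tool_pos"][:2]-c
print(o["t"],d@x,d@y,o["contact_force"],o["wrist_torque"])
cv2.imwrite("pics/z4.png",np.hstack([cv2.resize(im[0:300,130:430,::-1],(400,400)),cv2.resize(s[130:230,240:340],(400,400),interpolation=cv2.INTER_CUBIC)]))
```

```text
10.4 0.0009600472148942326 0.011642463135339173 [ 0.83417733 -7.99821643 -1.1634506 ] [-1.1085208  -0.31434861 -0.07872921]
```

View pics/z4.png

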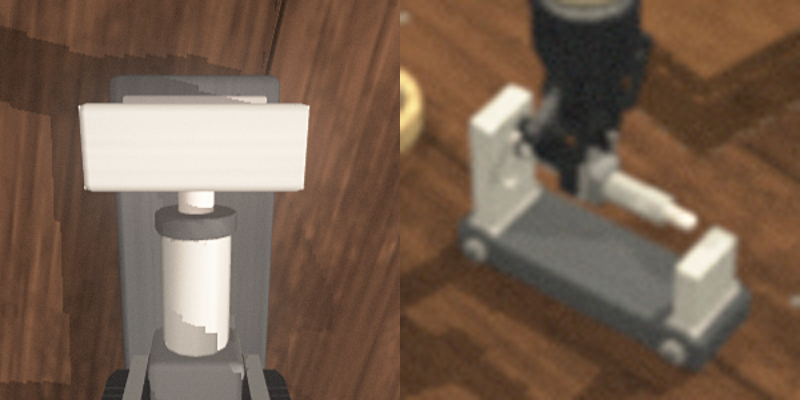

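Run:
```python
from h import *
import pickle
o=pickle.load(open("pics/w4.pkl","rb"));w=cam("wrist",o);s=cam("scene")
a=np.radians(101.86);y=np.array([np.cos(a),np.sin(a)]);x=np.array([y[1],-y[0]]);c=np.array([.5991,-.0259])
f=lambda X:np.round([(X[:2]-c)@x*1e3,(X[:2]-c)@y*1e3],1)
print("collar top edge",f(onz(w,276,208*.75,.118)),"back",f(onz(w,276,233*.75,.118)))
print("cheek top inner edge",f(onz(w,276,189*.75,.127)),f(onz(w,276,189*.75,.129)))
print("hub far edge",f(onz(w,276,328*.75,.120)), "nose L/R",f(onz(w,130+180*.75,150,.106)),f(onz(w,130+214*.75,150,.106)))
print("pin scene",[f(onz(s,240+295/4,130+221/4,z)) for z in(.103,.106)],"lowtop inner edge",[f(onz(s,240+X/4,130+Y/4,.083)) for X,Y in((676,263),(716,229))])
```

```text
collar top edge [ 0.7 73.1] back [ 0.7 66.7]
cheek top inner edge [ 0.8 79.3] [ 0.8 79.7]
hub far edge [ 0.7 40.8] nose L/R [-3.3 73. ] [ 6.1 73. ]
pin scene [array([  6.6, -78.8]), array([  4.1, -80.3])] lowtop inner edge [array([ 140.1, -308.2]), array([ 186.5, -316.6])]
```

>>> jog_arm([
  [-0.5,0,-0.5,0,0,0],
  [0,3,-0.4,0,0,0],
  [0,3,0,0,0,0],
  [0,3,0,0,0,0],
  [0,3,0,0,0,0],
  [0,3,0,0,0,0],
  [0,0,0,0,0,0],
])

```text
t: 11.2
tool_pos: [0.5968, -0.014, 0.0827]
tool_rot: [-1.299, 1.055, -1.06]
contact_force: [2.7, -6.6, -4.3]
opening: 0.0268
```

>>> jog_arm([
  [0,2,0,0,0,0],
  [0,2,0,0,0,0],
  [0,2,0,0,0,0],
  [0,2,0,0,0,0],
  [0,0,0,0,0,0],
])

```text
t: 11.7
tool_pos: [0.5968, -0.0141, 0.0749]
tool_rot: [-1.3, 1.055, -1.06]
contact_force: [2.1, -6.7, -3.5]
opening: 0.0263
```

>>> jog_arm([
  [0,1.5,0,0,0,0],
  [0,1.5,0,0,0,0],
  [0,1.5,0,0,0,0],
  [0,1.5,0,0,0,0],
  [0,0,0,0,0,0],
])

```text
t: 12.2
tool_pos: [0.5968, -0.0141, 0.0688]
tool_rot: [-1.3, 1.055, -1.06]
contact_force: [2.5, -7.4, -3.0]
opening: 0.0264
```

>>> jog_arm([
  [0,1,0,0,0,0],
  [0,1,0,0,0,0],
  [0,1,0,0,0,0],
  [0,0,0,0,0,0],
])

```text
t: 12.6
tool_pos: [0.5957, -0.0132, 0.064]
tool_rot: [-1.3, 1.057, -1.058]
contact_force: [4.1, -4.7, -10.0]
opening: 0.0266
```

>>> jog_arm([
  [0,1,0,0,0,0],
  [0,1,0,0,0,0],
  [0,0,0,0,0,0],
])

```text
t: 12.9
tool_pos: [0.596, -0.0133, 0.063]
tool_rot: [-1.3, 1.057, -1.058]
contact_force: [1.6, -4.7, -4.4]
opening: 0.0264
```

>>> jog_arm([
  [0,1,0,0,0,0],
  [0,0,0,0,0,0],
  [0,0,0,0,0,0],
])

```text
t: 13.2
tool_pos: [0.5961, -0.0133, 0.0625]
tool_rot: [-1.3, 1.057, -1.058]
contact_force: [1.5, -6.0, -1.8]
opening: 0.0265
```

>>> jog_arm([
  [0,1,0,0,0,0],
  [0,0,0,0,0,0],
  [0,0,0,0,0,0],
])

```text
t: 13.5
tool_pos: [0.5963, -0.0133, 0.0616]
tool_rot: [-1.3, 1.056, -1.058]
contact_force: [1.6, -5.2, -3.6]
opening: 0.0264
```

>>> jog_arm([
  [0,1,0,0,0,0],
  [0,0,0,0,0,0],
  [0,0,0,0,0,0],
])

```text
t: 13.8
tool_pos: [0.5964, -0.0133, 0.0608]
tool_rot: [-1.299, 1.056, -1.058]
contact_force: [2.0, -5.4, -2.1]
opening: 0.0265
```

>>> jog_arm([
  [0,1,0,0,0,0],
  [0,0,0,0,0,0],
  [0,0,0,0,0,0],
])

```text
t: 14.1
tool_pos: [0.5964, -0.0133, 0.0598]
tool_rot: [-1.299, 1.056, -1.059]
contact_force: [2.6, -6.1, -2.7]
opening: 0.0265
```

>>> jog_arm([
  [0,1,0,0,0,0],
  [0,0,0,0,0,0],
  [0,0,0,0,0,0],
])

```text
t: 14.4
tool_pos: [0.5965, -0.0133, 0.0588]
tool_rot: [-1.299, 1.056, -1.059]
contact_force: [1.1, -4.8, -2.5]
opening: 0.0263
```

Run:
```python
from h import *
import pickle
o=ctrl.get_obs();im=ctrl.get_image("wrist");pickle.dump(o,open("pics/w5.pkl","wb"));cv2.imwrite("pics/w5.png",im[:,:,::-1])
s=ctrl.get_image("scene")[:,:,::-1]
a=np.radians(101.86);y=np.array([np.cos(a),np.sin(a)]);x=np.array([y[1],-y[0]]);c=np.array([.5991,-.0259]);d=o["tool_pos"][:2]-c
print(o["t"],d@x,d@y,o["contact_force"],o["wrist_torque"],R.from_rotvec(o["tool_rot"]).as_matrix())
cv2.imwrite("pics/z5.png",np.hstack([cv2.resize(im[0:300,130:430,::-1],(400,400)),cv2.resize(s[130:230,240:340],(400,400),interpolation=cv2.INTER_CUBIC)]))
```

```text
14.4 9.988571207377733e-06 0.012848922615191558 [ 1.06418434 -4.77793427 -2.53594899] [-0.82916862 -0.18925881 -0.01759746] [[ 2.02988412e-01  1.11318650e-03  9.79180507e-01]
 [-9.79180167e-01 -1.17860055e-03  2.02989681e-01]
 [ 1.38002805e-03 -9.99998686e-01  8.50767894e-04]]
```

View pics/z5.png

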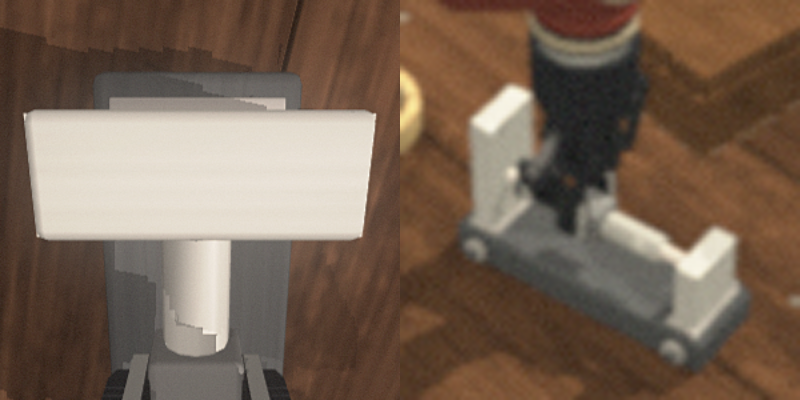

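>>> jog_arm([
  [0,1,0,0,0,0],
  [0,0,0,0,0,0],
  [0,0,0,0,0,0],
])

```text
t: 14.8
tool_pos: [0.5965, -0.0133, 0.058]
tool_rot: [-1.299, 1.056, -1.059]
contact_force: [1.8, -4.4, -2.0]
opening: 0.0264
```

>>> jog_arm([
  [0,1,0,0,0,0],
  [0,0,0,0,0,0],
  [0,0,0,0,0,0],
])

```text
t: 15.1
tool_pos: [0.5967, -0.0133, 0.0575]
tool_rot: [-1.299, 1.056, -1.059]
contact_force: [0.8, -4.7, 0.8]
opening: 0.0265
```

>>> jog_arm([
  [0,-1.3,0,0,0,0],
  [0,-1.2,0,0,0,0],
  [0,0,0,0,0,0],
  [1,0,0,0,0,0],
  [1,0,0,0,0,0],
  [1,0,0,0,0,0],
  [1,0,0,0,0,0],
  [1,0,0,0,0,0],
  [0,0,0,0,0,0],
])

```text
t: 16.0
tool_pos: [0.597, -0.0177, 0.0588]
tool_rot: [-1.299, 1.057, -1.057]
contact_force: [1.2, -4.0, -2.5]
opening: 0.0266
```

>>> jog_arm([
  [1,0,0,0,0,0],
  [1,0,0,0,0,0],
  [0,0,0,0,0,0],
])

```text
t: 16.3
tool_pos: [0.5974, -0.0197, 0.0588]
tool_rot: [-1.299, 1.057, -1.057]
contact_force: [1.6, -4.3, -2.9]
opening: 0.0265
```

>>> jog_arm([
  [0,-1,0,0,0,0],
  [1,0,0.3,0,0,0],
  [1,0,0,0,0,0],
  [0,0,0,0,0,0],
])

```text
t: 16.7
tool_pos: [0.5978, -0.0215, 0.0596]
tool_rot: [-1.3, 1.058, -1.057]
contact_force: [0.3, -3.2, -2.9]
opening: 0.0265
```

>>> jog_arm([
  [1,0,0,0,0,0],
  [1,0,0,0,0,0],
  [0,0,0,0,0,0],
])

```text
t: 17.0
tool_pos: [0.5984, -0.0235, 0.0597]
tool_rot: [-1.299, 1.057, -1.057]
contact_force: [-1.0, -4.3, -3.0]
opening: 0.0262
```

>>> jog_arm([
  [1,0,0,0,0,0],
  [0,0,0,0,0,0],
  [0,0,0,0,0,0],
])

```text
t: 17.3
tool_pos: [0.5987, -0.0244, 0.0598]
tool_rot: [-1.299, 1.057, -1.057]
contact_force: [0.0, -2.9, -2.7]
opening: 0.0267
```

>>> jog_arm([
  [1,0,0,0,0,0],
  [0,0,0,0,0,0],
  [0,0,0,0,0,0],
])

```text
t: 17.6
tool_pos: [0.5989, -0.0254, 0.0598]
tool_rot: [-1.299, 1.057, -1.057]
contact_force: [-0.6, -2.5, -3.6]
opening: 0.0264
```

>>> jog_arm([
  [1,0,0,0,0,0],
  [0,0,0,0,0,0],
  [0,0,0,0,0,0],
])

```text
t: 17.9
tool_pos: [0.5991, -0.0261, 0.0598]
tool_rot: [-1.299, 1.058, -1.057]
contact_force: [-0.3, -0.4, -3.7]
opening: 0.0261
```

>>> jog_arm([
  [1,0,0,0,0,0],
  [0,0,0,0,0,0],
  [0,0,0,0,0,0],
])

```text
t: 18.2
tool_pos: [0.5991, -0.0264, 0.0598]
tool_rot: [-1.298, 1.058, -1.056]
contact_force: [-1.6, 5.1, -1.2]
opening: 0.0264
```

Run:
```python
from h import *
o=ctrl.get_obs();im=ctrl.get_image("wrist")
s=ctrl.get_image("scene")[:,:,::-1]
a=np.radians(101.86);y=np.array([np.cos(a),np.sin(a)]);x=np.array([y[1],-y[0]]);c=np.array([.5991,-.0259]);d=o["tool_pos"][:2]-c
print(o["t"],d@x,d@y,o["contact_force"],o["wrist_torque"])
cv2.imwrite("pics/z6.png",np.hstack([cv2.resize(im[0:300,130:430,::-1],(400,400)),cv2.resize(s[130:230,240:340],(400,400),interpolation=cv2.INTER_CUBIC)]))
```

```text
18.2 -8.237766466674635e-05 -0.0005018289625968305 [-1.6466759   5.10803521 -1.23563177] [0.66216743 0.22861552 0.00593041]
```

View pics/z6.png

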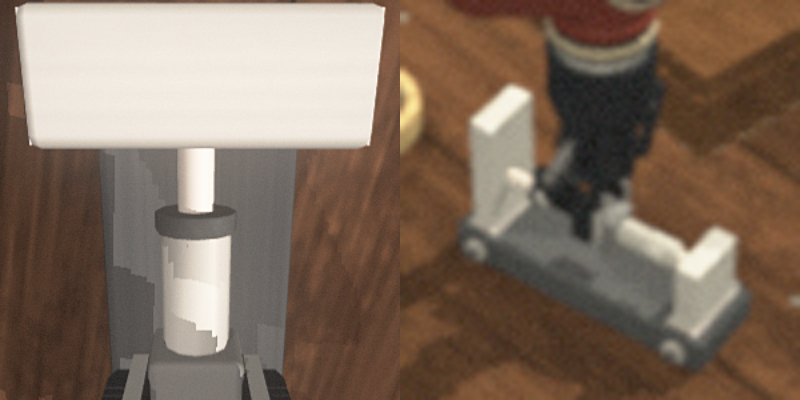

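The wrist view shows the nose in the tall cup. The scene view shows the pin inside the low cheek, and the push-back came with the hub at about holder y = 0, as expected for pin home. Next I relieve the force and release.

>>> jog_arm([
  [-0.6,0,0,0,0,0],
  [0,0.5,0,0,0,0],
  [0,0,0,0,0,0],
])

```text
t: 18.6
tool_pos: [0.5992, -0.0264, 0.0594]
tool_rot: [-1.298, 1.058, -1.057]
contact_force: [-1.8, 5.3, -1.2]
opening: 0.0264
```

>>> jog_arm([
  [0,0,0,0,0,0],
  [0,0,0,0,0,0],
  [0,0,0,0,0,0],
  [0,0,0,0,0,0],
  [0,0,0,0,0,0],
  [0,0,0,0,0,0],
], grip=70)

```text
t: 19.2
tool_pos: [0.5993, -0.027, 0.0594]
tool_rot: [-1.299, 1.057, -1.058]
contact_force: [-0.2, -0.2, 0.0]
opening: 0.0701
```

>>> jog_arm([
  [0,-5,0,0,0,0],
  [0,-15,0,0,0,0],
  [0,-25,0,0,0,0],
  [0,-30,0,0,0,0],
  [0,-30,0,0,0,0],
  [0,-20,0,0,0,0],
  [20,-10,0,0,0,0],
  [25,0,0,0,0,0],
  [0,0,0,0,0,0],
])

```text
t: 20.1
tool_pos: [0.6094, -0.0731, 0.1968]
tool_rot: [-1.297, 1.056, -1.062]
contact_force: [-0.1, 0.4, 0.1]
opening: 0.0698
```

Run:
```python
from h import *
import pickle
o=ctrl.get_obs();im=ctrl.get_image("wrist");pickle.dump(o,open("pics/w7.pkl","wb"))
print(o["t"],o["tool_pos"],o["contact_force"])
cv2.imwrite("pics/w7.png",im[:,:,::-1])
```

```text
20.1 [ 0.60936749 -0.07312678  0.19678893] [-0.08461208  0.43233491  0.13791486]
```

View pics/w7.png

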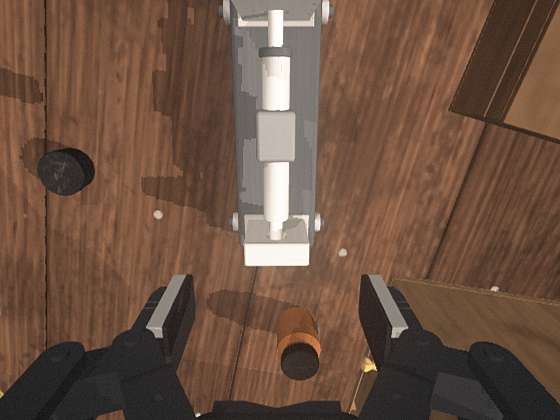

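The spindle sits level and straight between the cheeks: collar front at (275,48), hub at (276,112–160), pin entering the low cup at (276,236). The tin and the jar look unmoved. One numeric check before handing in.

Run:
```python
from h import *
import pickle
o=pickle.load(open("pics/w7.pkl","rb"));w=cam("wrist",o)
a=np.radians(101.86);y=np.array([np.cos(a),np.sin(a)]);x=np.array([y[1],-y[0]]);c=np.array([.5991,-.0259])
f=lambda X:np.round([(X[:2]-c)@x*1e3,(X[:2]-c)@y*1e3],1)
for n,u,v,z in(("hub top near-nose edge (+18)",276,112,.081),("hub -18",276,160,.081),("collar front +59",275,47.5,.077),("pin tube end -66",276,219,.076),("nose shaft",276,25,.070),("pin shaft",276.5,229,.070)):print(n,f(onz(w,u,v,z)))
s=ctrl.get_image("top")[:,:,::-1];b=cv2.imread("pics/top0.png")
d=cv2.absdiff(s,b).max(2)
for n,u,v in(("tin",281,237),("jar",323,153),("tape",166,186)):print(n,np.mean(d[v-9:v+10,u-9:u+10]>40))
cv2.imwrite("pics/top9.png",s)
```

```text
hub top near-nose edge (+18) [ 0.5 16.8]
hub -18 [  0.4 -16.5]
collar front +59 [ 0.  57.6]
pin tube end -66 [  0.2 -63.4]
nose shaft [ 0.8 71.8]
pin shaft [  0.6 -74.2]
tin 0.0
jar 0.0
tape 0.0
```

```bash
python3 -c "
from station import ctrl
print(ctrl.finish_job())"
```

```text
the job is handed in; nothing more can be done
None
```

The spindle is in the holder, with both ends in their cups, and the job is handed in at about 20 s of the 67 s allowed. No verdict was reported.

**What I did:** I gripped the largest spindle by its hub and carried it between the cheeks. I pushed the nose in against the tall cheek by about 24 mm, which read about 8 N. Lowering it, the nose popped into its cup, and the push-back fell from about 7 N to about 5 N. I felt the top and bottom of the cup to centre the nose. I then moved back until the pin stopped in the low cup, reading about 5 N, and let go.

**Last checks before handing in:**
- **Fit:** the hub's middle is at about holder y = 0, which puts the pin tip near -89 mm. The visible parts lie within 1 mm of the x = 0 plane, and the spindle looks straight along the holder.
- **Release:** the force reading was about zero after opening, and the gripper stands clear above.
- **Tin, jar and tape roll:** the top camera shows no change where they stand.

**Checks that disagreed or were not made:**
- **Spindle height on the bench:** two-view triangulation was poor, giving 8 mm against 28 mm expected for the hub top. I used the stated height for the grasp, and the grip was good.
- **Cup height:** the wrist view and feel gave 67–68 mm. One look from the scene camera gave 61 mm, which I did not use.
- **Nose compression:** estimates ranged from about 23 to 26 mm, against the hard stop at 27 mm. No force jump showed the stop was reached.
- **Seated height:** I did not measure the tips' final height directly. It is inferred from the cup height and both ends being in their cups.

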